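Select the fifth channel on the microscope lamp controller and open the shutter

TASK

With a fingertip against its lever, gently turn the channel selector on the lamp controller clockwise, click by click, to its fifth mark, counting the marks clockwise from the one at the far left as seen from the robot, and leave it resting in that click. Only then press the shutter button right down and let it come up again. Do not pinch or force anything, do not turn the small round intensity knob, and do not shift or lift the controller or the things standing around it.

Things in the scene. Friction and masses are not known exactly. Their poses are not given: they have to be found in the camera images.
- controller: Lamp controller: light grey case 190 mm deep (x), 270 wide (y), loose on rubber feet, about 2 kg; origin at the centre of its underside, x to its rear, y left, z up. Its top panel rises to the rear at 10 degrees, 36 to 70 mm high. On it: selector (left), flat meter (right rear, 4 mm proud), round intensity knob (right front corner), shutter button (front, right of the middle).
- selector_axis (a point): Where the selector's axis meets the panel (x -12, y +58 mm of the controller). z = the axis, square to the panel; x = up the panel to the rear; y = left. The selector has a disc 52 mm across, 3 mm thick; on it a black hub 42 mm across, top 22 mm above the panel, with one lever. Seven black marks 55 to 67 mm from the axis, 30 degrees apart: first at the left (+y), fourth at the rear (+x), seventh at the right (-y).
- lever_tip (a point): On the selector's lever, on its white line, 45 mm from the axis, 21 mm above the panel (moves with the lever). The black lever ends 50 mm from the axis, tapers from 17 mm wide at the axis to 10 mm at 46 mm, underside 5 mm and top about 23 mm above the panel.
- selector (a joint): Selector angle, rad, growing clockwise from above: 0 = lever at the first mark (left), a click = 0.524 (30 degrees), fifth mark 2.094, end stop 3.14 at the seventh. Starts at the first, second or third mark. Sprung detents pull it to the nearest mark (rests within 0.05); half-way it snaps on to the next. 0.09 N m (2.5 N at 40 mm from the axis) turns it over a click.
- shutter_top (a point): Centre of the shutter button's flat top (x about -55, y -44 mm of the controller): plain grey round button 22 mm across, its top 21 mm above the panel, in a steel ring 38 mm across and 12 mm high. Pressed square to the panel; nothing else stands within 45 mm of its centre.
- shutter (a joint): Travel of the shutter button, m: 0 = up, 0.005 = right down; sprung, about 4 N when right down, comes up by itself.
- intensity (a joint): Angle of the intensity knob, rad (0 at the start; to be left alone): round black knob 28 mm across, top 18 mm above the panel, at x -30, y -105 mm of the controller.
- carton: White paper carton 95 x 60 x 32 mm, loose; origin at the centre of its underside. Bystander.
- slide_box: Clear plastic slide box with a white lid, 84 x 36 x 33 mm, loose; origin at the centre of its underside. Bystander.
- oil_bottle: Small amber bottle of immersion oil, 32 mm across, 58 mm tall, loose; origin at the centre of its underside. Bystander. The three bystanders stand off the left and right ends of the controller.

How it is judged:
On the way, in this order (a step that is already met when the one before it is completed fails the run):
1. the selector is at its fifth mark (value of joint selector between 1.974 and 2.214 rad), for 0.3 s.
2. the shutter button is pressed right down (value of joint shutter above 0.004 m), for 0.05 s.
At the end, for the whole second after the job is handed in: The selector rests at its fifth mark (within 0.12 rad), the shutter button has been pressed down (4 mm or more) after that and is up again, the controller has stayed within 15 mm and the bystanders within 20 mm of where they stood (all of step 1 and value of joint shutter below 0.001 m and distance of controller from where it was at the start of the episode below 0.015 m and distance of each of carton, slide_box, oil_bottle from where it was at the start of the episode below 0.02 m); the robot touches nothing.
It fails at once if the shutter button was pressed while the selector was not at its fifth mark (value of joint shutter above 0.003 m and not (value of joint selector between 1.974 and 2.214 rad)).
It fails at once if the selector was pinched or forced (over 20 N) (contact force between any of the fingers, the arm and selector above 20 N).
It fails at once if the intensity knob was turned (value of joint intensity above 0.25 rad or value of joint intensity below -0.25 rad).
It fails at once if the controller was shifted, lifted or tipped (distance of controller from where it was at the start of the episode above 0.015 m or angle between controller's own z axis and vertical above 0.08 rad).
It fails at once if a bystander was disturbed (distance of any of carton, slide_box, oil_bottle from where it was at the start of the episode above 0.02 m).
It also fails if it takes over 54 s, if anything falls off the work surface, if the arm or the gripper's body presses on something with over 40 N, if the wrist force passes 120 N, or if a joint passes its speed limit or range.

ROBOT

A 7-joint arm with a two-finger parallel gripper is mounted at the origin on the work surface. World frame = base frame: x ahead of the robot, y to its left, z up, the work surface at z = 0. Lengths are in m, angles in rad, forces in N, time in s.
With the tool pointing down it reaches from about 0.4 to 0.875 m from the base axis. Payload 19.3 kg.
Tool frame: the origin (TCP) lies between the finger pads; the fingertips stand 17 mm ahead of it and the grasp point (between the pads) lies 2 mm behind it (bot.tips_ahead is the z of the fingertips in the tool frame, in m); z points along the fingers, y is the direction in which the jaws open and shut (so a half turn about z gives the same grasp; the last joint's range is limited). The gripper opens to 85 mm and grips with 20 to 120 N. Pads are 22 mm wide; open, the fingers measure 114 mm over their backs; the gripper's body (76 mm by 85 mm) begins 54 mm behind the grasp point. The pads swing forward as they close: fully open they stand 13 mm farther back than shut.
Start: joints at [-0.07, 0.521, -0.036, 1.599, 0.021, 1.021, -0.113], TCP at [0.625, -0, 0.248] pointing down, gripper open.
Joint ranges: [-2.91, 2.91], [-0.3, 2.13], [-1.5, 1.42], [0.17, 2.43], [-1.26, 4.41], [0.16, 1.93], [-2.52, 2.52]. Speed limits (rad/s): [1.89, 1.89, 2.39, 2.39, 3.01, 3.01, 3.01].

INTERFACE

Orientations are given as [roll, pitch, yaw] about the fixed x, y, z axes, in that order (R = Rz(yaw) Ry(pitch) Rx(roll)).
In Python, from workcell import telemetry, cams, job, bot gives the robot as it stands.
- The arm moves only by the tool arm_command, never from a script. Its argument "deltas" is a list of rows, each a list of 7 numbers: the opening, from -1 (shut) to 1 (fully open), so that 0 is half open, then the shift along the tool's x, y, z normalised to -1 to 1, where 1 is 150 mm, then the turn, a rotation vector about the tool's x, y, z normalised to -1 to 1, where 1 is 45 degrees. In form: [[hand, tx, ty, tz, rx, ry, rz], ...]. A call has 1 to 8 rows; each row is the pose to reach, as a shift and turn from the pose commanded when the call began, along the tool's axes at that moment; what a row does not reach only later rows make up. A row lasts 1/8 s, in which the tool goes at most 62.5 mm and 10.7 degrees, less where a joint would pass 70% of its speed; a pose out of reach is approached as far as the arm can. A call with a number of a shift or a turn outside -1 to 1 is refused whole. A call with a gripper value outside its range is refused whole. The fingers move at their own pace and stop on an object; "newtons" is the grip in N (left out, the last holds). Time passes only in rows, so rows that repeat a pose let the fingers close. It gives the time, the measured TCP pose, the force and the opening at its end, in the units of the state.
- telemetry.observe(): the state, without advancing time (a new reading comes with each control period).
- cams.grab_frame(name): name is "scene" or "side" or "wrist"; returns the picture (400x640x3 uint8, blue, green, red); there is no depth.
- cams.get_calibration(name): a dict with "fx", "fy", "cx", "cy" (pixels), "R" (3x3) and "t" (3): a world point X has camera coordinates R X + t. Camera axes: x right, y down, z forward; pixel columns grow to the right and rows downward; lengths in m; the calibration is good to about 2 mm. A picture is of the moment at which its call begins: read the wrist's pose just before it. get_calibration takes no time and is no camera call; for the wrist camera it gives the pose at the moment of the call.
- job.job_done(): hands the job in, once; it reports no verdict.
The state is a dict: "clock": time; "qpos": joint angles; "qd": joint speeds; "joint_efforts": joint torques, N m; "position": TCP position; "tool_rot": TCP orientation; "force": force on the tool from outside, world axes, zero at the start; "moment": the same for the moment, N m; "grip_width": finger opening in m.
Only numpy, scipy, OpenCV 4.12 (cv2) and the standard library are available. Lean on these libraries where they do the work, as an engineer would, in place of code of your own. Each camera call takes 0.05 s, during which the arm holds its last target.

## Working session

There is one attempt and no reset: what is moved stays moved. The work goes in short steps, Python scripts to look and compute and a tool call to move; the robot and the scene stay as the last step left them, time stands still between calls to the robot, and variables do not carry over. Pictures are saved under pics/ and viewed, and the job is handed in when it is done.

Besides the shell and the picture viewer there is one more tool, called after "Emit:" as name([rows], argument=value, ...), one row to a line, values as JSON. arm_command: Moves the arm, as the interface text tells. Its arguments: {"type":"object","properties":{"deltas":{"type":"array","items":{"type":"array","items":{"type":"number"}}},"newtons":{"type":"number"}},"required":["deltas"]}

```bash
mkdir -p pics; ls; python3 - <<'E'
from workcell import telemetry, cams, job, bot
import cv2
print(telemetry.observe()); print(bot.tips_ahead)
for n in("scene","side","wrist"):
    c=cams.get_calibration(n); print(n,c)
    cv2.imwrite(f"pics/{n}0.png",cams.grab_frame(n))
E
```

```text
pics
{'clock': 0.0, 'qpos': array([-0.07021024,  0.52203804, -0.03628111,  1.59995886,  0.0211775 ,
        1.02110211, -0.11282419]), 'qd': array([ 8.54140369e-04,  2.02421688e-03,  3.33424932e-05,  7.94061338e-04,
        4.58812173e-04,  2.87542858e-04, -1.21797215e-03]), 'joint_efforts': array([-4.24098413e-03, -9.27110124e+01,  1.97758444e+00, -3.69928443e+01,
        1.76317629e-02,  8.19846697e-03, -6.58496788e-05]), 'position': array([ 6.24702524e-01, -4.81892861e-05,  2.47728864e-01]), 'tool_rot': array([-3.14047352e+00,  8.29444254e-05,  1.57071966e+00]), 'force': array([-0.6070537 ,  0.83876489, -0.52563326]), 'moment': array([ 0.02069997, -0.03419586,  0.00753859]), 'grip_width': 0.08571697310816533}
0.017
scene {'fx': 511.9381348299405, 'fy': 511.9381348299405, 'cx': 320.6794496174373, 'cy': 186.1959782436395, 'R': array([[ 0.59214471,  0.80573325,  0.01259233],
       [ 0.62280623, -0.44768135, -0.64163371],
       [-0.51134826,  0.38778259, -0.76690783]]), 't': array([-0.34845057, -0.30997351,  1.49633619])}
side {'fx': 391.3902631537873, 'fy': 391.3902631537873, 'cx': 319.4132738437346, 'cy': 204.89630582628575, 'R': array([[-0.9156842 , -0.40158699,  0.01582204],
       [-0.31640376,  0.69605964, -0.64450729],
       [ 0.24781266, -0.59517129, -0.76443445]]), 't': array([0.54360311, 0.21055214, 0.70347857])}
wrist {'fx': 291.94613264522457, 'fy': 291.94613264522457, 'cx': 318.9659757065979, 'cy': 201.72596904956438, 'R': array([[ 9.99998087e-01,  1.08333616e-04, -1.95278844e-03],
       [ 7.40983500e-04, -9.45016389e-01,  3.27022132e-01],
       [-1.80998959e-03, -3.27022954e-01, -9.45014662e-01]]), 't': array([-0.62419042, -0.04289791,  0.38230106])}
```

View pics/scene0.png

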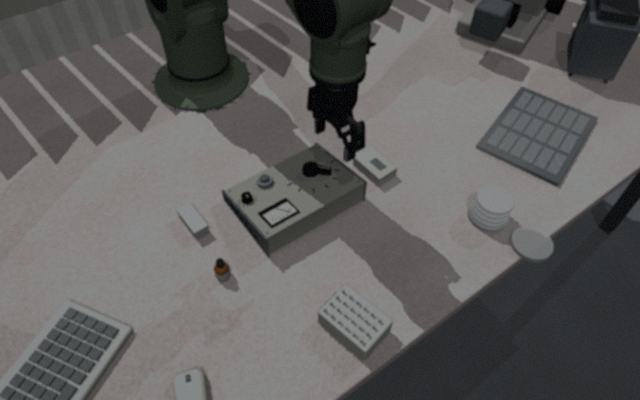

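View pics/side0.png

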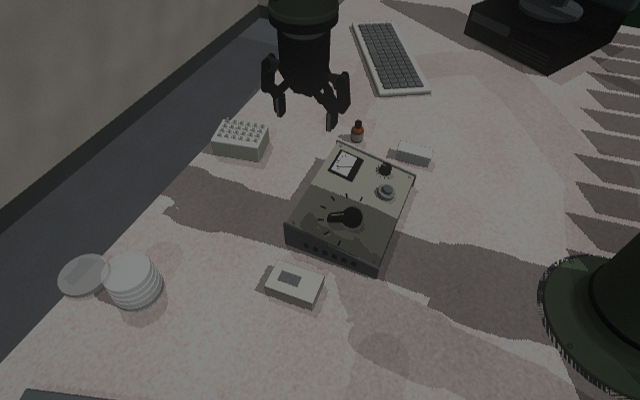

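View pics/wrist0.png

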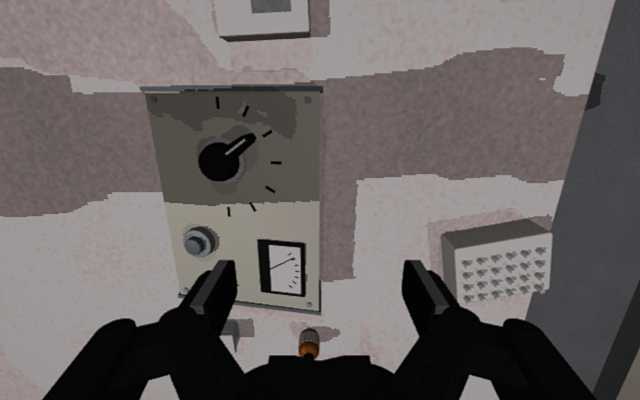

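The wrist view shows the seven marks, from (217,103) clockwise to (229,211), and the lever pointing at the third mark (266,133). The shutter is at about (200,241). Next I'll measure these points accurately.

```bash
python3 - <<'E'
import cv2
a=cv2.imread('pics/wrist0.png')[80:320,140:330]; cv2.imwrite('pics/w0z.png',cv2.convertScaleAbs(cv2.resize(a,None,fx=2.5,fy=2.5,interpolation=2),alpha=1.6))
a=cv2.imread('pics/side0.png')[130:280,270:430]; cv2.imwrite('pics/s0z.png',cv2.convertScaleAbs(cv2.resize(a,None,fx=4,fy=4,interpolation=2),alpha=1.6))
E
```

```text
(no output)
```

View pics/w0z.png

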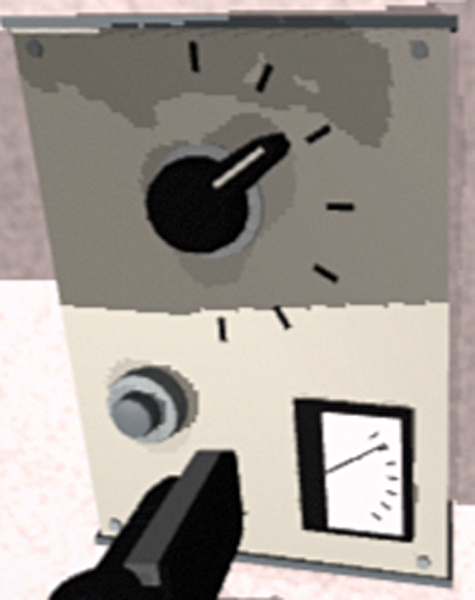

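View pics/s0z.png

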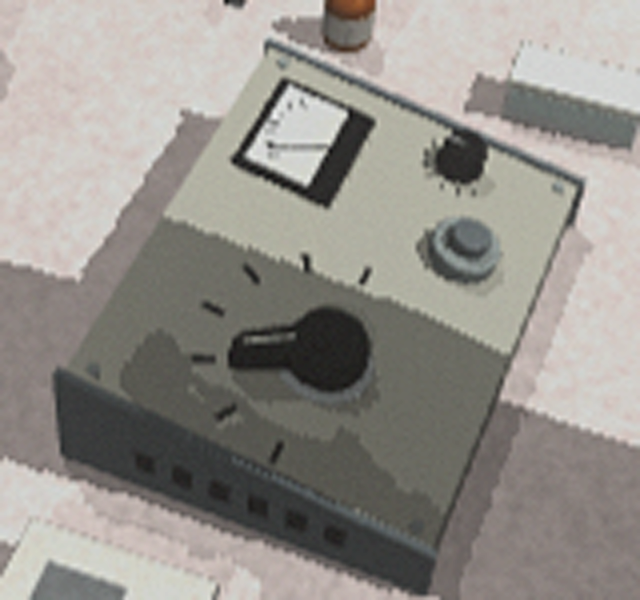

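```bash
cat > geo.py <<'E'
import numpy as np, cv2
from workcell import cams
from scipy.optimize import least_squares
a=np.radians(10)
U=np.array([np.cos(a),0,np.sin(a)]);N=np.array([-np.sin(a),0,np.cos(a)]);Y=np.array([0,1.,0])
def ctl(p): # panel-frame origin of selector axis in controller frame
    pass
# panel height: 36 at x=-95, 70 at x=95 (mid 53)
AX=np.array([-.012,.058,.053-.012*np.tan(a)])
def sel(theta,r,h): # theta selector angle
    return AX+r*(np.sin(theta)*U+np.cos(theta)*Y)+h*N
S0=np.array([-.055,-.044,.053-.055*np.tan(a)])
SH=S0+0.021*N
def W(p,P):
    x,y,w=p[:3]; c,s=np.cos(w),np.sin(w)
    return np.array([[c,-s,0],[s,c,0],[0,0,1]])@P+np.array([x,y,0])
def proj(c,X):
    q=c['R']@X+c['t']; return np.array([c['fx']*q[0]/q[2]+c['cx'],c['fy']*q[1]/q[2]+c['cy']])
E
cat > fit.py <<'E'
from geo import *
w=np.array([(195,57),(264,77),(318,134),(341,207),(326,273),(283,317),(222,329)])/2.5+[140,80]
s=np.array([(277,453),(227,412),(203,358),(213,309),(252,274),(307,263),(366,276)])/4+[270,130]
cw,cs=cams.get_calibration('wrist'),cams.get_calibration('side')
P=[sel(np.radians(30*i),.061,0) for i in range(7)]
def f(p,use):
    r=[]
    for c,m,n in((cw,w,'w'),(cs,s,'s')):
        if n in use: r+=[proj(c,W(p,P[i]))-m[i] for i in range(7)]
    return np.concatenate(r)
for u in('w','s','ws'):
    o=least_squares(f,[.55,.05,0],args=(u,));print(u,o.x.round(4),np.abs(o.fun).max().round(2))
p=o.x; np.save('p.npy',p)
print('axis',W(p,AX),'tip3',W(p,sel(np.radians(60),.045,.021)),'shutter',W(p,SH),'n',W([0,0,p[2]],N))
print('px tip@60deg wrist',(proj(cw,W(p,sel(np.radians(60),.045,.021)))-[140,80])*2.5,'shutter',(proj(cw,W(p,SH))-[140,80])*2.5, 'side sh',(proj(cs,W(p,SH))-[270,130])*4)
E
python3 fit.py
```

```text
w [ 0.5298 -0.0366 -0.0035] 0.47
s [ 0.5277 -0.0351 -0.0066] 0.2
ws [ 0.5293 -0.0364 -0.0043] 0.85
axis [0.51757707 0.02160838 0.05088408] tip3 [0.55240647 0.04395804 0.07833231] shutter [ 0.47048998 -0.08018903  0.06398298] n [-1.73646555e-01  7.50621249e-04  9.84807753e-01]
px tip@60deg wrist [268.02616145 158.74411587] shutter [123.9301486 418.1086422] side sh [476.77441085 231.97102701]
```

```bash
cat > mv.py <<'E'
from geo import *
from workcell import telemetry,bot
from scipy.spatial.transform import Rotation as Ro
p=np.load('p.npy')
def target(th,r,s,h,tool=None):
    """tip at r along lever dir th(deg), s to its ccw side, h above panel; tool y along dir 'tool' """
    t=np.radians(th); d=np.sin(t)*U+np.cos(t)*Y; e=-np.cos(t)*U+np.sin(t)*Y
    tip=W(p,AX+r*d+s*e+h*N)
    t2=np.radians(th if tool is None else tool)
    d2=np.sin(t2)*U+np.cos(t2)*Y; e2=-np.cos(t2)*U+np.sin(t2)*Y
    Rz=Ro.from_euler('z',p[2]).as_matrix()
    R=Rz@np.stack([e2,d2,-N],1)
    return tip-R[:,2]*bot.tips_ahead, R
def at(P,R): return P-R[:,2]*bot.tips_ahead,R
def delta(T,base=None):
    st=telemetry.observe()
    R0=Ro.from_euler('xyz',st['tool_rot']).as_matrix(); x0=st['position']
    if base is not None: x0,R0=base
    return np.concatenate([R0.T@(T[0]-x0)/.15, Ro.from_matrix(R0.T@T[1]).as_rotvec()/(np.pi/4)])
E
python3 - <<'E'
from mv import *
T=target(60,42,0,0)
for h in(.12,.05):
  T=target(60,.042,.03,h); print(T[0].round(4),delta(T).round(3))
E
```

```text
[0.515  0.0686 0.1895] [ 0.458 -0.731  0.39  -0.218 -0.059 -0.66 ]
[0.5272 0.0685 0.1206] [ 0.457 -0.65   0.849 -0.218 -0.059 -0.66 ]
```

Emit:
arm_command([
  [-1, 0.2, -0.25, 0.15, -0.055, -0.015, -0.16],
  [-1, 0.35, -0.5, 0.3, -0.11, -0.03, -0.33],
  [-1, 0.458, -0.731, 0.39, -0.165, -0.045, -0.5],
  [-1, 0.458, -0.731, 0.39, -0.218, -0.059, -0.66],
  [-1, 0.458, -0.731, 0.39, -0.218, -0.059, -0.66],
  [-1, 0.458, -0.731, 0.39, -0.218, -0.059, -0.66],
  [-1, 0.458, -0.731, 0.39, -0.218, -0.059, -0.66],
  [-1, 0.458, -0.731, 0.39, -0.218, -0.059, -0.66],
], newtons=20)

```text
clock: 1.15
position: [0.5156, 0.0686, 0.1897]
tool_rot: [2.99, 0.087, 2.083]
force: [-0.2, -0.4, -0.0]
grip_width: -0.0001
```

```bash
cat > look.py <<'E'
import sys
from mv import *
from workcell import cams
k=sys.argv[1]
st=telemetry.observe();print(st['clock'],st['position'].round(4),st['tool_rot'].round(3),st['force'].round(2),st['grip_width'],bot.tips_ahead)
np.save('cw%s.npy'%k,cams.get_calibration('wrist'),allow_pickle=True)
for n in sys.argv[2:]:
    im=cams.grab_frame(n)
    cv2.imwrite(f'pics/{n}{k}.png',im)
    if n=='side': im=cv2.resize(im[110:290,250:450],None,fx=4,fy=4,interpolation=2)[:600]
    if n=='scene': im=cv2.resize(im[110:260,200:390],None,fx=4,fy=4,interpolation=2)
    cv2.imwrite(f'pics/{n}{k}z.png',cv2.convertScaleAbs(im,alpha=1.6))
E
python3 look.py 1 side wrist
python3 - <<'E'
from mv import *
print(delta(target(60,.042,.03,.12)).round(3))
E
```

```text
1.15 [0.5156 0.0686 0.1897] [2.99  0.087 2.083] [-0.16 -0.41 -0.04] -6.911606598744775e-05 0.017
[ 0.001 -0.003  0.001  0.001  0.    -0.   ]
```

View pics/side1z.png

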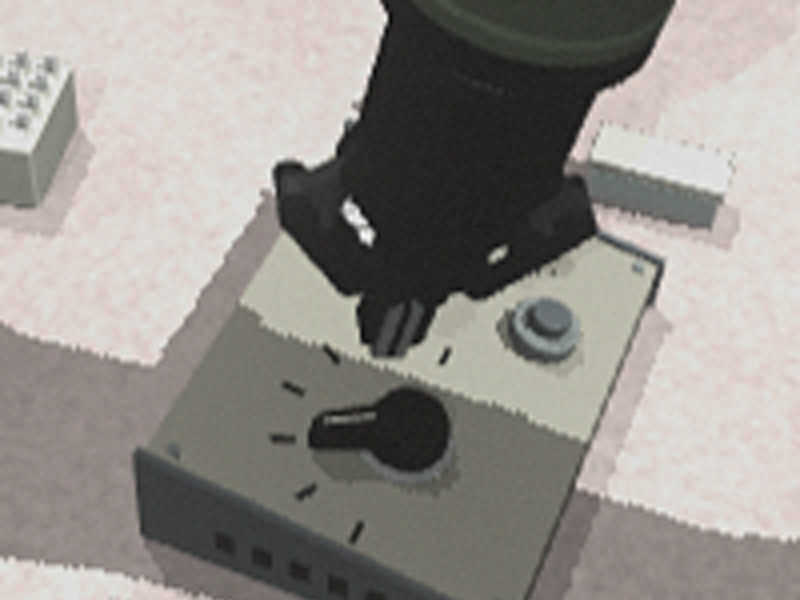

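View pics/wrist1z.png

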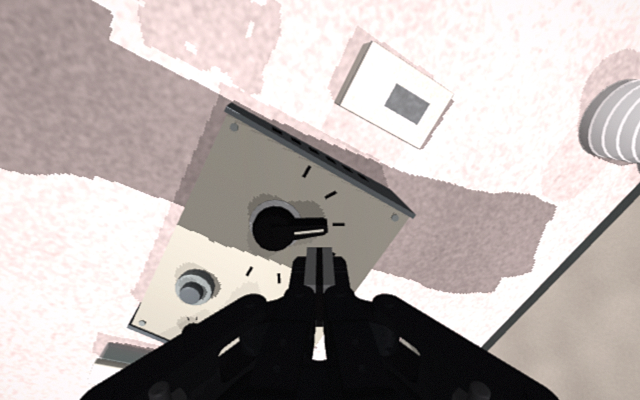

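```bash
python3 - <<'E'
import numpy as np
from geo import *
p=np.load('p.npy')
c=np.load('cw1.npy',allow_pickle=True).item()
for i in(0,1,2,5,6): print(i+1,proj(c,W(p,sel(np.radians(30*i),.061,0))).round(1))
print('tip',proj(c,W(p,sel(np.radians(60),.045,.021))).round(1))
print('sh',proj(c,W(p,SH)).round(1))
# shutter rays onto plane 21mm above panel (c0 wrist pose from first calib)
cs=cams.get_calibration('side')
c0={'fx':291.946,'fy':291.946,'cx':318.966,'cy':201.726,'R':np.array([[ 9.99998087e-01,1.08333616e-04,-1.95278844e-03],[7.40983500e-04,-9.45016389e-01,3.27022132e-01],[-1.80998959e-03,-3.27022954e-01,-9.45014662e-01]]),'t':np.array([-0.62419042,-0.04289791,0.38230106])}
n=W([0,0,p[2]],N);P0=W(p,SH)
for nm,c,px in(('w0',c0,(193.2,244)),('s0',cs,(386.75,188.75)),('w1',c,(191,293))):
    o=-c['R'].T@c['t']; d=c['R'].T@np.array([(px[0]-c['cx'])/c['fx'],(px[1]-c['cy'])/c['fy'],1])
    print(nm,o+d*(n@(P0-o))/(n@d),P0)
E
```

```text
1 [305.8 171.3]
2 [329.8 194.4]
3 [337.8 224. ]
6 [278.4 277.6]
7 [248.7 270.8]
tip [321.6 233.2]
sh [185.9 294.6]
w0 [ 0.47581675 -0.07537897  0.06491856] [ 0.47048998 -0.08018903  0.06398298]
s0 [ 0.47441851 -0.07534473  0.06467199] [ 0.47048998 -0.08018903  0.06398298]
w1 [ 0.47413245 -0.07595571  0.06462201] [ 0.47048998 -0.08018903  0.06398298]
```

The fit reprojects within about 1 px in the new view, where the lever is horizontal at (325,231). The shutter rays agree on (0.4745, -0.0755). I'll descend beside the lever next.

```bash
python3 - <<'E'
from mv import *
for h in(.05,.010): print(delta(target(60,.042,.03,h)).round(3))
E
```

```text
[ 0.001 -0.003  0.468  0.001  0.    -0.   ]
[ 0.001 -0.003  0.734  0.001  0.    -0.   ]
```

Emit:
arm_command([
  [-1, 0, 0, 0.2, 0, 0, 0],
  [-1, 0, 0, 0.4, 0, 0, 0],
  [-1, 0, 0, 0.5, 0, 0, 0],
  [-1, 0, 0, 0.6, 0, 0, 0],
  [-1, 0, 0, 0.68, 0, 0, 0],
  [-1, 0, 0, 0.73, 0, 0, 0],
  [-1, 0, 0, 0.73, 0, 0, 0],
])

```text
clock: 2.12
position: [0.5343, 0.0686, 0.0817]
tool_rot: [2.99, 0.087, 2.084]
force: [-0.0, 0.3, -0.3]
grip_width: -0.0001
```

```bash
python3 look.py 2 side wrist
python3 - <<'E'
from mv import *
b=None
st=telemetry.observe()
base=(st['position'],Ro.from_euler('xyz',st['tool_rot']).as_matrix())
print(delta(target(60,.042,.03,.01)).round(3))
for th in (60,63,66,69,72,75,78,81,84,87,90): print(th,delta(target(th,.042,.0165,.01),base).round(3).tolist())
E
```

```text
2.125 [0.5343 0.0686 0.0817] [2.99  0.087 2.084] [-0.03  0.31 -0.26] -0.00010814602473911221 0.017
[ 0.001 -0.004  0.007  0.001  0.001  0.   ]
60 [-0.089, -0.004, 0.007, 0.001, 0.001, 0.0]
63 [-0.103, 0.001, 0.007, 0.001, 0.001, 0.067]
66 [-0.118, 0.006, 0.007, 0.001, 0.001, 0.134]
69 [-0.134, 0.01, 0.007, 0.001, 0.001, 0.2]
72 [-0.149, 0.013, 0.007, 0.001, 0.001, 0.267]
75 [-0.165, 0.015, 0.007, 0.002, 0.001, 0.334]
78 [-0.18, 0.016, 0.007, 0.002, 0.001, 0.4]
81 [-0.196, 0.017, 0.007, 0.002, 0.0, 0.467]
84 [-0.212, 0.016, 0.007, 0.002, 0.0, 0.534]
87 [-0.228, 0.015, 0.007, 0.002, 0.0, 0.6]
90 [-0.243, 0.013, 0.007, 0.002, 0.0, 0.667]
```

View pics/side2z.png

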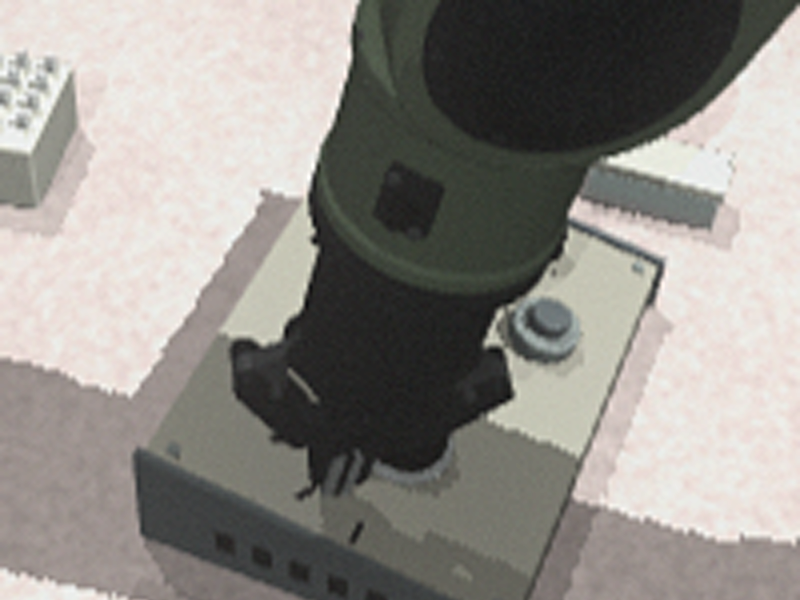

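View pics/wrist2z.png

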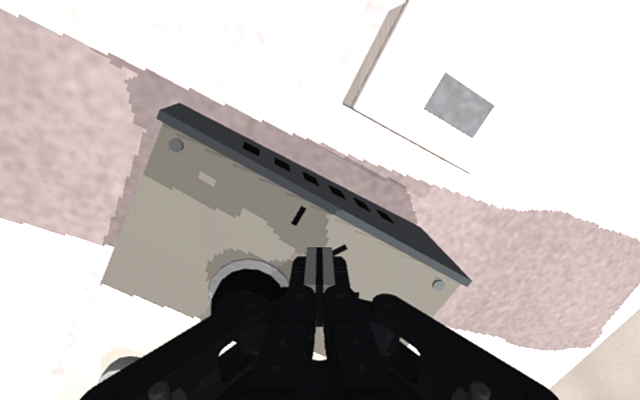

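Finger is beside the lever, clear of the hub. Now a gentle push.

Emit:
arm_command([
  [-1, -0.03, 0, 0, 0, 0, 0],
  [-1, -0.06, -0.002, 0, 0, 0, 0],
  [-1, -0.08, -0.004, 0, 0, 0, 0],
  [-1, -0.09, -0.004, 0, 0, 0, 0],
  [-1, -0.1, 0, 0, 0, 0, 0.06],
  [-1, -0.11, 0.003, 0, 0, 0, 0.1],
  [-1, -0.12, 0.006, 0, 0, 0, 0.14],
  [-1, -0.12, 0.006, 0, 0, 0, 0.14],
])

```text
clock: 3.22
position: [0.5441, 0.0534, 0.0837]
tool_rot: [2.981, 0.07, 1.974]
force: [-0.3, 1.2, 0.6]
grip_width: 0.0003
```

```bash
python3 look.py 3 scene wrist
python3 - <<'E'
from mv import *
b=None
st=telemetry.observe()
base=(st['position'],Ro.from_euler('xyz',st['tool_rot']).as_matrix())
for th in (66,69,72,75,78,81,84,87,90,93,96,99,102,105,108): print(th,delta(target(th,.042,.0165,.01),base).round(3).tolist())
E
```

```text
3.225 [0.5441 0.0534 0.0837] [2.981 0.07  1.974] [-0.31  1.23  0.55] 0.000344968956612467 0.017
66 [0.001, 0.001, 0.005, 0.001, 0.0, -0.006]
69 [-0.014, 0.006, 0.005, 0.001, 0.0, 0.061]
72 [-0.029, 0.011, 0.005, 0.001, 0.0, 0.128]
75 [-0.044, 0.015, 0.005, 0.001, 0.0, 0.194]
78 [-0.059, 0.018, 0.005, 0.001, 0.0, 0.261]
81 [-0.075, 0.02, 0.005, 0.001, 0.0, 0.328]
84 [-0.091, 0.021, 0.005, 0.001, 0.0, 0.394]
87 [-0.106, 0.022, 0.005, 0.001, 0.0, 0.461]
90 [-0.122, 0.022, 0.005, 0.001, 0.0, 0.528]
93 [-0.138, 0.021, 0.005, 0.001, 0.0, 0.594]
96 [-0.154, 0.019, 0.005, 0.001, 0.0, 0.661]
99 [-0.169, 0.016, 0.005, 0.001, 0.0, 0.728]
102 [-0.184, 0.013, 0.005, 0.001, 0.0, 0.794]
105 [-0.2, 0.008, 0.005, 0.001, 0.0, 0.861]
108 [-0.215, 0.003, 0.005, 0.001, 0.0, 0.928]
```

View pics/scene3z.png

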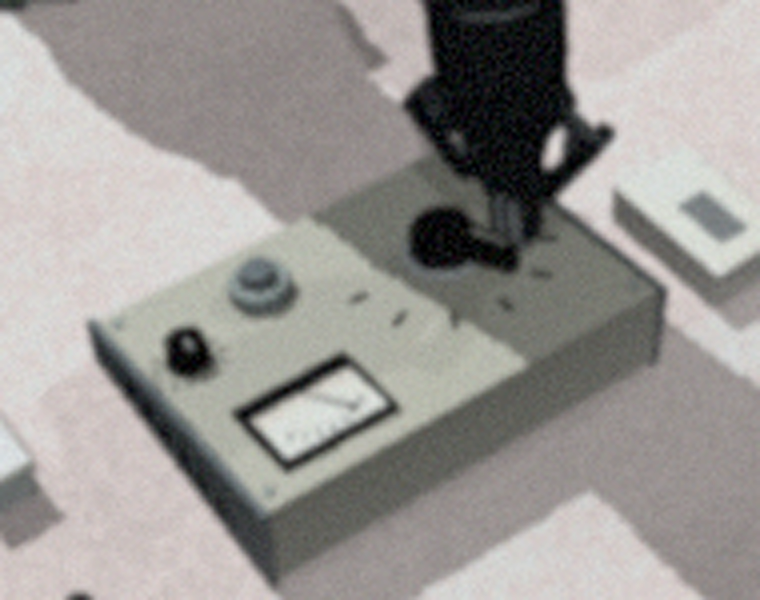

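View pics/wrist3z.png

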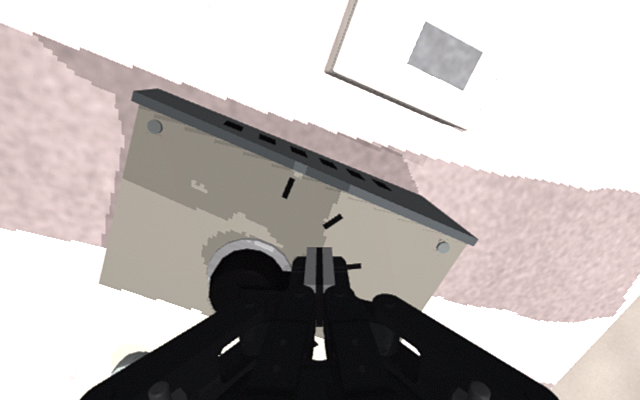

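The scene view shows the finger against the lever at (515,225), with about 1.3 N measured. I'll go on over the half-way point.

Emit:
arm_command([
  [-1, -0.014, 0.006, 0.002, 0, 0, 0.06],
  [-1, -0.022, 0.009, 0.004, 0, 0, 0.095],
  [-1, -0.029, 0.011, 0.005, 0, 0, 0.13],
  [-1, -0.037, 0.013, 0.005, 0, 0, 0.16],
  [-1, -0.044, 0.015, 0.005, 0, 0, 0.195],
  [-1, -0.052, 0.017, 0.005, 0, 0, 0.23],
  [-1, -0.059, 0.018, 0.005, 0, 0, 0.26],
  [-1, -0.059, 0.018, 0.005, 0, 0, 0.26],
])

```text
clock: 4.32
position: [0.5501, 0.0463, 0.084]
tool_rot: [2.97, 0.036, 1.773]
force: [-0.0, -0.5, 0.4]
grip_width: 0.0001
```

```bash
python3 look.py 4 scene
python3 - <<'E'
from mv import *
b=None
st=telemetry.observe()
base=(st['position'],Ro.from_euler('xyz',st['tool_rot']).as_matrix())
for th in (78,81,84,87,90,93,96,99,102,105,108): print(th,delta(target(th,.042,.0165,.01),base).round(3).tolist())
E
```

```text
4.325 [0.5501 0.0463 0.084 ] [2.97  0.036 1.773] [-0.   -0.53  0.41] 5.664619194140638e-05 0.017
78 [-0.0, 0.0, -0.0, 0.001, 0.0, 0.001]
81 [-0.015, 0.005, -0.0, 0.001, 0.0, 0.067]
84 [-0.03, 0.01, -0.0, 0.001, 0.0, 0.134]
87 [-0.045, 0.014, -0.0, 0.001, 0.0, 0.201]
90 [-0.061, 0.017, -0.0, 0.001, 0.0, 0.267]
93 [-0.076, 0.019, -0.0, 0.001, 0.0, 0.334]
96 [-0.092, 0.02, 0.0, 0.001, 0.0, 0.401]
99 [-0.108, 0.021, 0.0, 0.001, 0.0, 0.467]
102 [-0.124, 0.021, 0.0, 0.001, 0.0, 0.534]
105 [-0.139, 0.019, 0.0, 0.001, 0.0, 0.601]
108 [-0.155, 0.018, 0.0, 0.001, 0.0, 0.667]
```

View pics/scene4z.png

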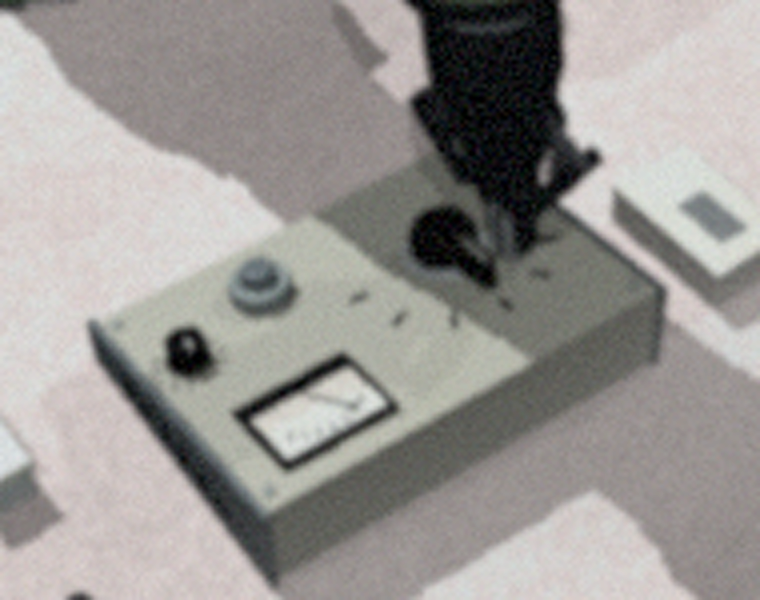

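It clicked to the fourth mark: the lever end at (490,278) points at the mark at (505,304), and the contact force is gone. Next click.

Emit:
arm_command([
  [-1, -0.015, 0.005, 0, 0, 0, 0.065],
  [-1, -0.03, 0.01, 0, 0, 0, 0.13],
  [-1, -0.045, 0.014, 0, 0, 0, 0.2],
  [-1, -0.061, 0.017, 0, 0, 0, 0.265],
  [-1, -0.076, 0.019, 0, 0, 0, 0.33],
  [-1, -0.092, 0.02, 0, 0, 0, 0.4],
  [-1, -0.1, 0.021, 0, 0, 0, 0.43],
  [-1, -0.108, 0.021, 0, 0, 0, 0.465],
])

```text
clock: 5.38
position: [0.5564, 0.0311, 0.0851]
tool_rot: [2.968, -0.027, 1.412]
force: [0.7, 1.1, 0.6]
grip_width: 0.0003
```

```bash

python3 - <<'E'
from mv import *
b=None
st=telemetry.observe();print(st['force'])
base=(st['position'],Ro.from_euler('xyz',st['tool_rot']).as_matrix())
for th in (99,102,105,108): print(th,delta(target(th,.042,.0165,.01),base).round(3).tolist())
E
```

```text
[0.67700921 1.07997002 0.64919243]
99 [0.001, -0.0, -0.0, 0.001, -0.0, 0.0]
102 [-0.014, 0.005, -0.0, 0.001, -0.0, 0.067]
105 [-0.029, 0.01, -0.0, 0.001, -0.0, 0.134]
108 [-0.044, 0.013, -0.0, 0.001, -0.0, 0.2]
```

Emit:
arm_command([
  [-1, -0.007, 0.002, 0, 0, 0, 0.033],
  [-1, -0.014, 0.005, 0, 0, 0, 0.067],
  [-1, -0.022, 0.007, 0, 0, 0, 0.1],
  [-1, -0.029, 0.01, 0, 0, 0, 0.134],
  [-1, -0.036, 0.012, 0, 0, 0, 0.167],
  [-1, -0.044, 0.013, 0, 0, 0, 0.2],
  [-1, -0.044, 0.013, 0, 0, 0, 0.2],
])

```text
clock: 6.25
position: [0.5572, 0.0242, 0.0853]
tool_rot: [2.975, -0.054, 1.258]
force: [0.4, -0.1, 0.1]
grip_width: 0.0001
```

```bash
python3 look.py 5 scene
```

```text
6.25 [0.5572 0.0242 0.0853] [ 2.975 -0.054  1.258] [ 0.45 -0.14  0.12] 9.287446370633824e-05 0.017
```

View pics/scene5z.png

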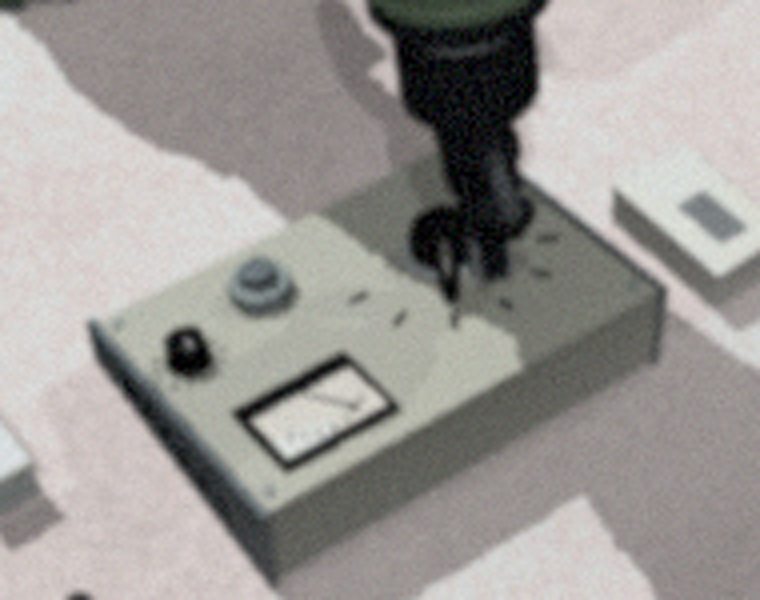

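The lever now points at the mark at (455,322). That is third from the right-hand end, whose marks are seventh (357,298) and sixth (400,318), so it is the fifth mark. I'll back off, lift, and verify.

Emit:
arm_command([
  [-1, 0.04, 0, 0, 0, 0, 0],
  [-1, 0.07, 0, 0, 0, 0, 0],
  [-1, 0.07, 0, -0.15, 0, 0, 0],
  [-1, 0.07, 0, -0.4, 0, 0, 0],
  [-1, 0.07, 0, -0.7, 0, 0, 0],
  [-1, 0.07, 0, -0.7, 0, 0, 0],
])

```text
clock: 7.05
position: [0.5432, 0.035, 0.1923]
tool_rot: [2.97, -0.056, 1.259]
force: [-0.1, -0.8, -0.8]
grip_width: 0.0
```

```bash
python3 look.py 6 side wrist
python3 - <<'E'
from mv import *
Sh=np.array([.4745,-.0755,.0647])
n=W([0,0,p[2]],N)
R=target(90,.04,0,0)[1]
for h in(.06,.02): print(delta(at(Sh+h*n,R)).round(3))
c=np.load('cw6.npy',allow_pickle=True).item()
for i in range(7): print(i+1,proj(c,W(p,sel(np.radians(30*i),.061,0))).round(1))
print('tip120',proj(c,W(p,sel(np.radians(120),.045,.021))).round(1),'root',proj(c,W(p,sel(np.radians(120),.0,.021))).round(1))
E
```

```text
7.05 [0.5432 0.035  0.1923] [ 2.97  -0.056  1.259] [-0.12 -0.82 -0.8 ] 4.936486839978217e-05 0.017
[-0.882 -0.332  0.227  0.002 -0.001 -0.397]
[-0.882 -0.332  0.493  0.002 -0.001 -0.397]
1 [250.  164.9]
2 [284.8 163.1]
3 [315.9 178.6]
4 [334.  205.6]
5 [335.1 235.8]
6 [320.4 260.9]
7 [294.8 275.5]
tip120 [319.3 242.4] root [270.6 233.1]
```

View pics/side6z.png

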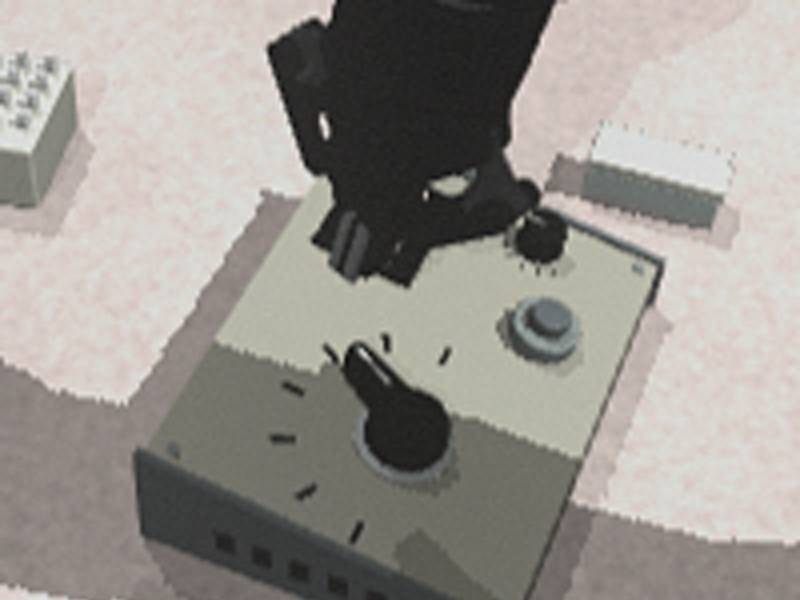

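View pics/wrist6z.png

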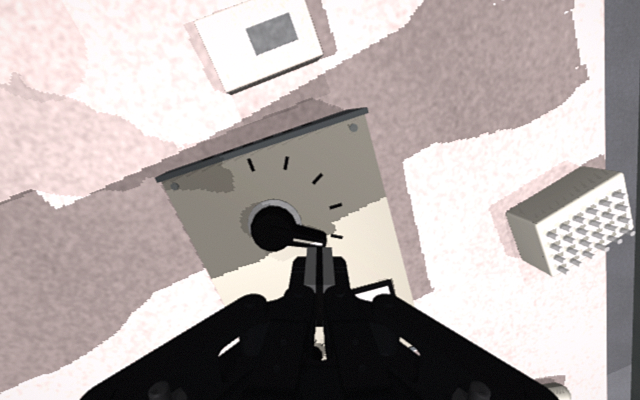

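The side and wrist views both show the lever on the fifth mark: its tip is at wrist (325,240), with the mark at (336,237). Now over to the shutter.

Emit:
arm_command([
  [-1, -0.25, -0.1, 0, 0, 0, -0.13],
  [-1, -0.5, -0.2, 0, 0, 0, -0.26],
  [-1, -0.75, -0.3, 0, 0, 0, -0.397],
  [-1, -0.882, -0.332, 0.1, 0, 0, -0.397],
  [-1, -0.882, -0.332, 0.25, 0, 0, -0.397],
  [-1, -0.882, -0.332, 0.4, 0, 0, -0.397],
  [-1, -0.882, -0.332, 0.49, 0, 0, -0.397],
  [-1, -0.882, -0.332, 0.49, 0, 0, -0.397],
])

```text
clock: 8.15
position: [0.4672, -0.0757, 0.1004]
tool_rot: [2.969, -0.0, 1.566]
force: [1.3, -0.5, 0.7]
grip_width: 0.0001
```

```bash
python3 look.py 7 side scene
python3 - <<'E'
from mv import *
Sh=np.array([.4745,-.0755,.0647])
n=W([0,0,p[2]],N)
R=target(90,.04,0,0)[1]
for h in(.003,0,-.005,-.006): print(delta(at(Sh+h*n,R)).round(3))
E
```

```text
8.15 [ 0.4672 -0.0757  0.1004] [ 2.969 -0.     1.566] [ 1.27 -0.49  0.73] 7.165224725726276e-05 0.017
[ 0.002  0.002  0.117  0.001  0.    -0.001]
[ 0.002  0.002  0.137  0.001  0.    -0.001]
[ 0.002  0.002  0.171  0.001  0.    -0.001]
[ 0.002  0.002  0.177  0.001  0.    -0.001]
```

View pics/side7z.png

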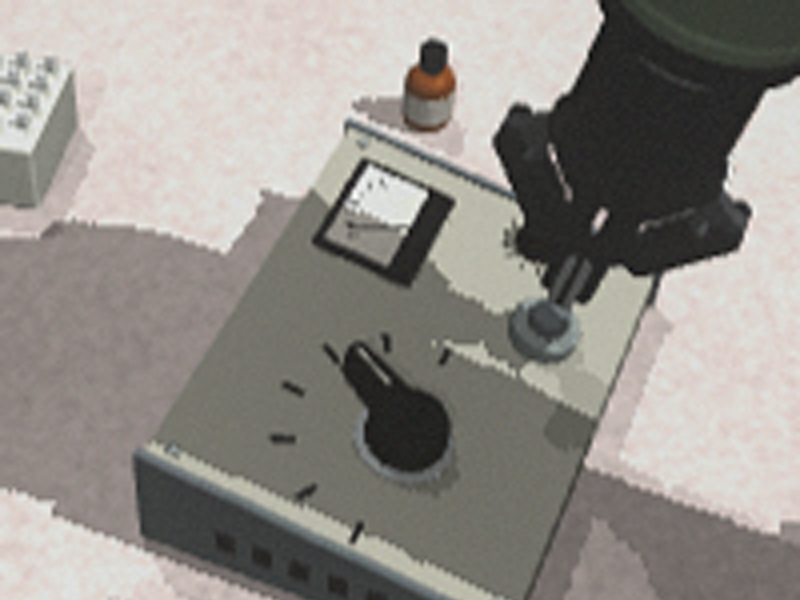

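View pics/scene7z.png

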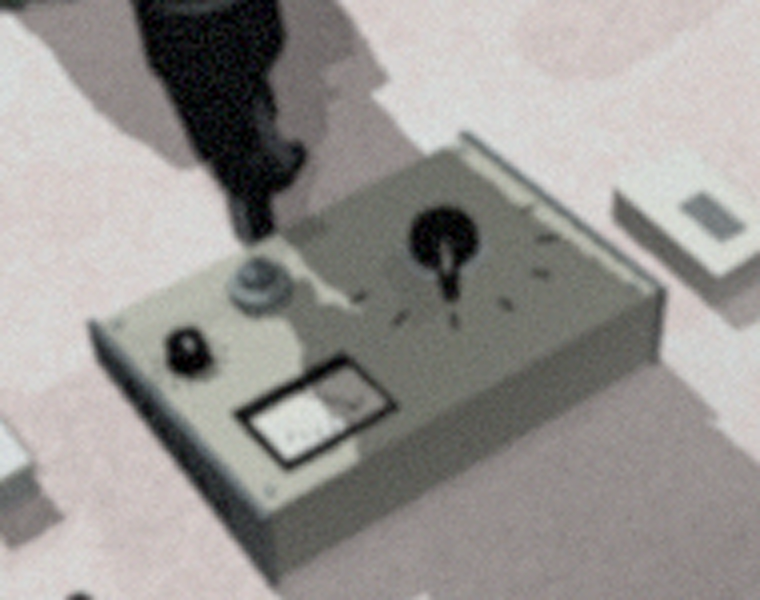

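The fingertips are right over the button (side (570,295) above (548,318)), and the selector is still on its fifth mark. Press down slowly.

Emit:
arm_command([
  [-1, 0.002, 0.002, 0.06, 0, 0, 0],
  [-1, 0.002, 0.002, 0.11, 0, 0, 0],
  [-1, 0.002, 0.002, 0.137, 0, 0, 0],
  [-1, 0.002, 0.002, 0.15, 0, 0, 0],
  [-1, 0.002, 0.002, 0.16, 0, 0, 0],
  [-1, 0.002, 0.002, 0.16, 0, 0, 0],
])

```text
clock: 9.0
position: [0.4721, -0.0756, 0.0779]
tool_rot: [2.966, -0.0, 1.566]
force: [-2.1, 1.0, 3.4]
grip_width: 0.0
```

```bash
python3 -c "
from mv import *
s=telemetry.observe();print(s['force'])
Sh=np.array([.4745,-.0755,.0647]);n=W([0,0,p[2]],N)
print(1000*(s['position']-n*.017-Sh)@n)"
```

```text
[-2.10686033  0.9864979   3.4476653 ]
-3.566351080153643
```

Emit:
arm_command([
  [-1, 0, 0, 0.006, 0, 0, 0],
  [-1, 0, 0, 0.012, 0, 0, 0],
  [-1, 0, 0, 0.012, 0, 0, 0],
])

```text
clock: 9.38
position: [0.4725, -0.0756, 0.0762]
tool_rot: [2.966, -0.0, 1.566]
force: [-3.5, 2.0, 7.0]
grip_width: 0.0003
```

```bash
python3 look.py 8 side; python3 -c "
from mv import *
s=telemetry.observe();print(s['force'])
Sh=np.array([.4745,-.0755,.0647]);n=W([0,0,p[2]],N)
print(1000*(s['position']-n*.017-Sh)@n)"
```

```text
9.375 [ 0.4725 -0.0756  0.0762] [ 2.966 -0.     1.566] [-3.55  2.01  7.02] 0.00028906920592337235 0.017
[-4.11608654  0.31594922  6.59501728]
-5.304544282326495
```

View pics/side8z.png

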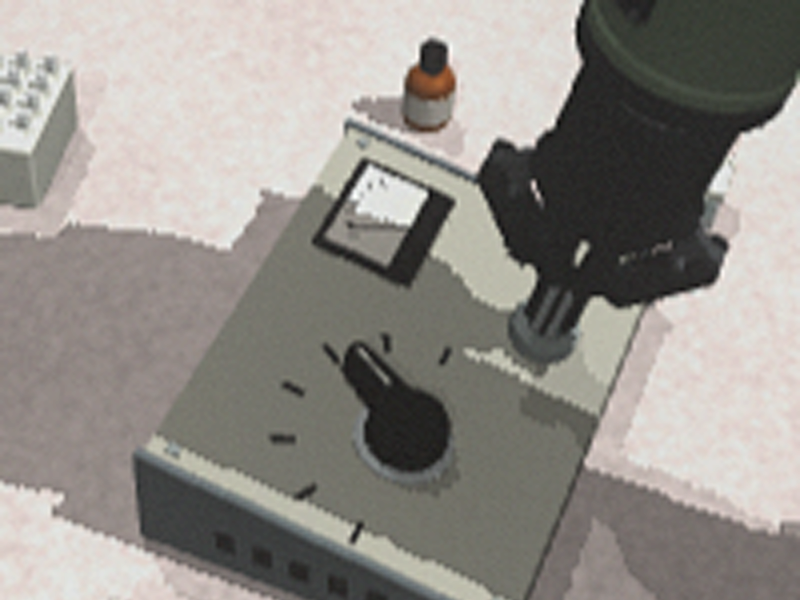

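7.5 N is above the 4 N spring force, so the button should be at its stop. A small further step will confirm by stiffness.

Emit:
arm_command([
  [-1, 0, 0, 0.005, 0, 0, 0],
  [-1, 0, 0, 0.005, 0, 0, 0],
])

```text
clock: 9.68
position: [0.4726, -0.0756, 0.0759]
tool_rot: [2.966, -0.0, 1.566]
force: [-9.0, 2.9, 22.3]
grip_width: 0.0002
```

```bash
python3 -c "
from mv import *
s=telemetry.observe();print(s['force'])
Sh=np.array([.4745,-.0755,.0647]);n=W([0,0,p[2]],N)
print(1000*(s['position']-n*.017-Sh)@n)"
```

```text
[-9.04027411  2.94203618 22.30386438]
-5.677287237970577
```

The force jumped to about 24 N over 0.4 mm, so the button is at its hard stop. Retract along the tool axis.

Emit:
arm_command([
  [-1, 0, 0, -0.02, 0, 0, 0],
  [-1, 0, 0, -0.06, 0, 0, 0],
  [-1, 0, 0, -0.15, 0, 0, 0],
  [-1, 0, 0, -0.4, 0, 0, 0],
  [-1, 0, 0, -0.7, 0, 0, 0],
  [-1, 0, 0, -0.9, 0, 0, 0],
  [-1, 0, 0, -0.9, 0, 0, 0],
])

```text
clock: 10.55
position: [0.4498, -0.0757, 0.211]
tool_rot: [2.962, 0.0, 1.565]
force: [-0.3, 1.3, -0.4]
grip_width: -0.0002
```

```bash
python3 look.py 9 side scene
```

```text
10.55 [ 0.4498 -0.0757  0.211 ] [2.962 0.    1.565] [-0.35  1.27 -0.41] -0.00019886627325735616 0.017
```

View pics/side9z.png

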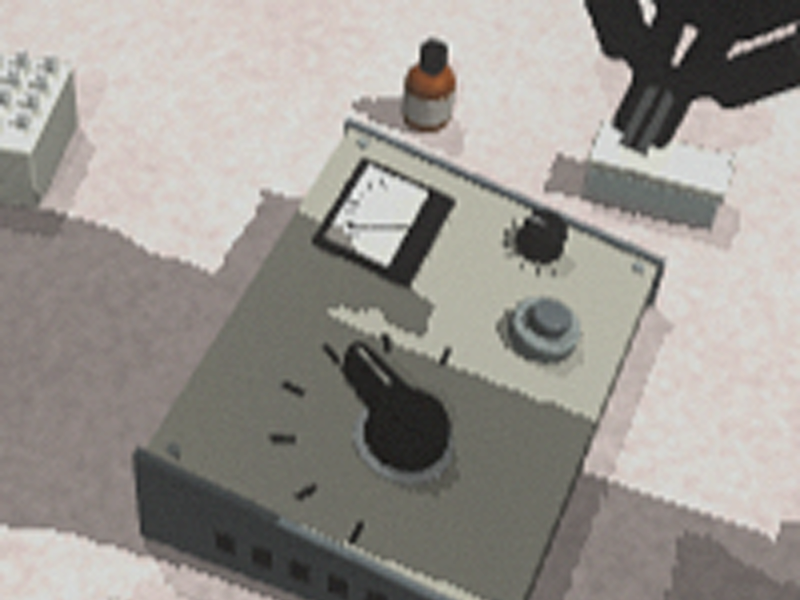

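View pics/scene9z.png

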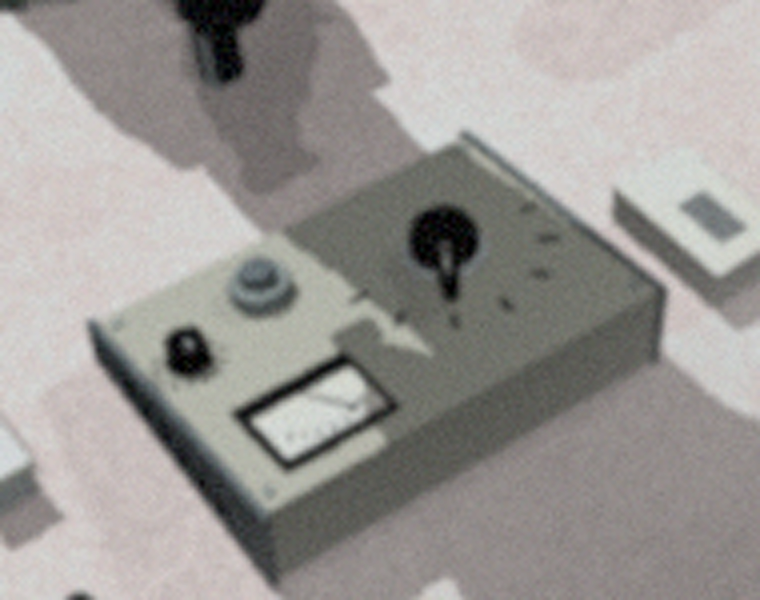

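The selector lever is on the fifth mark (scene (453,295) toward (455,322)) and the button is up again. The controller and bystanders are where they were, and the arm is clear. Handing in.

```bash
python3 -c "
from workcell import job
print(job.job_done())"
```

```text
the job is handed in; nothing more can be done
None
```

The selector now rests at its fifth mark, and the shutter button was pressed right down and came up again afterwards. I handed the job in at about 10.6 s; no verdict is reported.

- **Selector:** It started at the third mark. I turned it two clicks with the closed fingertips against the side of the lever. The readings between push steps were 1–1.5 N, and I backed off after the second click. The wrist, side and scene pictures all showed the lever on the fifth mark.
- **Shutter:** I pressed it square to the panel, and the force rose from about 4 N to 7.5 N and then jumped to about 24 N at the stop. That last 0.4 mm step was firmer than it needed to be.
- **Last checks:** The final side and scene pictures show the lever on the fifth mark, the button up, and the fingers clear. The controller, the intensity knob and the bystanders in view looked unmoved.
- **One disagreement:** The button was about 5–6 mm from its nominal position ("about -55, -44"). I used the position measured from three views, which agreed to about 2 mm.

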